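# Swing the bail in and stack the brush carrier on the glaze crate

## Robot

A 6-joint arm with a two-finger parallel gripper is mounted at the origin on the work surface. World frame = base frame: x ahead of the robot, y to its left, z up, the work surface at z = 0. Lengths are in mm, angles in degrees, forces in N, time in s.
With the tool pointing down it reaches from about 325 to 925 mm from the base axis. Payload 3.1 kg.
Tool frame: the origin (TCP) lies at the very end of the fingers, on their centre line; the grasp point (between the pads) lies 19 mm behind it; z points along the fingers, y is the line along which they close (so a half turn about z gives the same grasp; the last joint's range is limited). The gripper opens to 85 mm and grips with 20 to 120 N. Pads are 22 mm wide; open, the fingers measure 114 mm over their backs; the gripper's body (76 mm by 85 mm) begins 54 mm behind the grasp point. The pads swing forward as they close: fully open they stand 13 mm farther back than shut.
Start: joints at [-6.429, 12.427, 92.441, -0, 75.132, -6.429], TCP at [625.011, 0.021, 231.3] pointing down, gripper open.
Joint ranges: [-157.48, 157.48], [-44.54, 120.13], [17.64, 146.25], [-64.5, 244.5], [7.68, 150.69], [-147.95, 147.95]. Speed limits (degrees/s): [159.86, 159.86, 180, 180, 180, 180].

## Interface

Orientations are given as [roll, pitch, yaw] about the fixed x, y, z axes, in that order (R = Rz(yaw) Ry(pitch) Rx(roll)).
In Python, from station import ctrl gives the robot as it stands. Calls block until the motion is done:
- ctrl.goto(position, orientation): joint-space move of the TCP to a pose.
- ctrl.move_l(position, attitude=None, speed=150): straight line of the TCP; attitude=None keeps the orientation; speed is the mean speed in mm/s.
- ctrl.move_j(angles): joint-space move.
- ctrl.grip(opening, squeeze=None): finger opening in mm; squeeze is the grip in N (None keeps the last); returns when the fingers have stopped.
- ctrl.wait(seconds).
- ctrl.solve_ik(position, orientation): joint angles nearest the present ones, or None.
- ctrl.get_obs(): the state.
- ctrl.get_image(name): name is "scene" or "side" or "wrist"; returns the picture (420x560x3 uint8, red, green, blue); there is no depth.
- ctrl.get_calibration(name): a dict with "fx", "fy", "cx", "cy" (pixels), "R" (3x3) and "t" (3): a world point X has camera coordinates R X + t; the wrist camera has in their place "mount" (4x4, takes a point from camera to tool coordinates, whose origin is the TCP and whose axes are the flange's). Camera axes: x right, y down, z forward; pixel columns grow to the right and rows downward; lengths in mm; the calibration is good to about 2 mm. A picture is of the moment at which its call begins: read the wrist's pose just before it. get_calibration takes no time and is no camera call.
A pose or a line that the arm cannot do raises ctrl.Unreachable and nothing moves.
- ctrl.sign_off(): hands the job in; it is judged then, once.
The state is a dict: "t": time; "joint_pos": joint angles; "qvel": joint speeds; "effort": joint torques, N m; "tcp_pos": TCP position; "ee_rot": TCP orientation; "wrist_force": force on the tool from outside, world axes, zero at the start; "moment": the same for the moment, N m; "grip_width": finger opening in mm; "grip_force": force on a finger pad.
Only numpy, scipy, OpenCV 4.12 (cv2) and the standard library are available. Lean on these libraries where they do the work, as an engineer would, in place of code of your own. Each camera call takes 0.05 s, during which the arm holds its last target. There are 200 camera calls.

## Task

The crate of glaze jars has one bail arm folded in across its top and the other swung out past its end. Swing that outer bail in until it lies flat across the crate too, then take the long wooden carrier of brushes by its handle and set it gently on both bails, level, centred over the crate and running along the crate's length. Do not drop or tip the carrier, and leave the short carrier (it would fall between the bails) where it stands.

Things in the scene. Friction and masses are not known exactly. Their poses are not given: they have to be found in the camera images.
- crate: Grey plastic crate of jars, fixed; own x 200, own y (length) 320, 120 mm tall; origin: centre of underside. A U-shaped bail of 10 mm steel bar is hinged at each end at own y = +-130, z = 126 mm, with 75 mm legs over the long walls. Flat in (its stop) a bail's cross bar lies at y = +-55, z = 126, top 131 mm. The -y bail starts flat in and should stay; the +y bail starts out. Jar tops: z = 80 mm.
- bail_bar (a point): Middle of the +y bail's cross bar (10 mm round, 192 mm long, along crate x), on its axis. It moves on a 75 mm circle about the hinge line (crate y = 130, z = 126 mm): starts leaning out beyond the crate's end, 30 to 55 degrees above level; up and over, it ends flat in at y = 55, z = 126. Light friction: about 2 N moves it, it stays where left. A pinched bar turns between the pads.
- carrier: Long wooden brush carrier, loose, 0.3 to 0.6 kg: own x 200, own y 120 mm, tray walls 42 mm high. A handle bar along own x over the middle, between 50 mm wide end panels: 16 mm wide, 22 mm tall, its centre 104 mm above the underside, free for 184 mm. Origin: centre of the flat underside, z up. Own x goes along the crate's own y, either way round.
- short_carrier: Bystander: same kind of wooden carrier and same heights, but only 100 mm long (own x) by 120 mm (own y). Origin: centre of its underside. Stands on either side of the long one; leave it.

How it is judged:
By the outcome, as a careful person would: the job done as asked, in the order asked, and still so for the second after the job is handed in, with the robot touching nothing.
It also fails if it takes over 61 s, if anything falls off the work surface, if the arm or the gripper's body presses on something with over 40 N, if the wrist force passes 120 N, or if a joint passes its speed limit or range.

## Working session

There is one attempt and no reset: what is moved stays moved. The work goes in short steps, each a Python script; the robot and the scene stay as the last script left them, time stands still between calls to the robot, and variables do not carry over. Pictures are saved under pics/ and viewed, at most 12 in all, crops included, and the job is handed in when it is done.

```bash
mkdir -p pics; ls; python3 - <<'E'
from station import ctrl
import cv2
for n in("scene","side"):
    im=ctrl.get_image(n); cv2.imwrite(f"pics/{n}0.png",cv2.resize(im[:,:,::-1],(800,600),interpolation=cv2.INTER_CUBIC))
    c=ctrl.get_calibration(n); print(n,{k:(v if not hasattr(v,'round') else v) for k,v in c.items()})
print(ctrl.get_calibration("wrist")); o=ctrl.get_obs(); print(o['ee_rot'],o['t'])
E
```

```text
pics
station.py
scene {'fx': 379.7324097972625, 'fy': 379.7324097972625, 'cx': 278.2841245059051, 'cy': 205.70204488098423, 'R': array([[-0.1052554 ,  0.9944404 , -0.00309676],
       [ 0.69760263,  0.07161693, -0.71289662],
       [-0.70871142, -0.07719653, -0.70126231]]), 't': array([ 120.59336573, -269.86446975, 1394.34365005])}
side {'fx': 379.6372721798702, 'fy': 379.6372721798702, 'cx': 276.21629983017783, 'cy': 214.5471328260713, 'R': array([[ 0.98608177, -0.16608974, -0.00754648],
       [-0.10788279, -0.60464866, -0.78915227],
       [ 0.12650713,  0.7789828 , -0.61415124]]), 't': array([-519.76048589,  110.26379479,  953.72358639])}
{'fx': 330.41048699007916, 'fy': 330.41048699007916, 'cx': 280.75656096556446, 'cy': 207.9519424427195, 'mount': array([[-2.98570149e-04, -9.54713504e-01, -2.97526531e-01,
         7.45281734e+01],
       [ 9.99999882e-01, -3.99359273e-04,  2.77970427e-04,
        -2.04668642e-01],
       [-3.84202099e-04, -2.97526413e-01,  9.54713510e-01,
        -1.41795222e+02],
       [ 0.00000000e+00,  0.00000000e+00,  0.00000000e+00,
         1.00000000e+00]])}
[-1.79875873e+02 -1.55103582e-02  9.00009394e+01] 0.1
```

View pics/scene0.png

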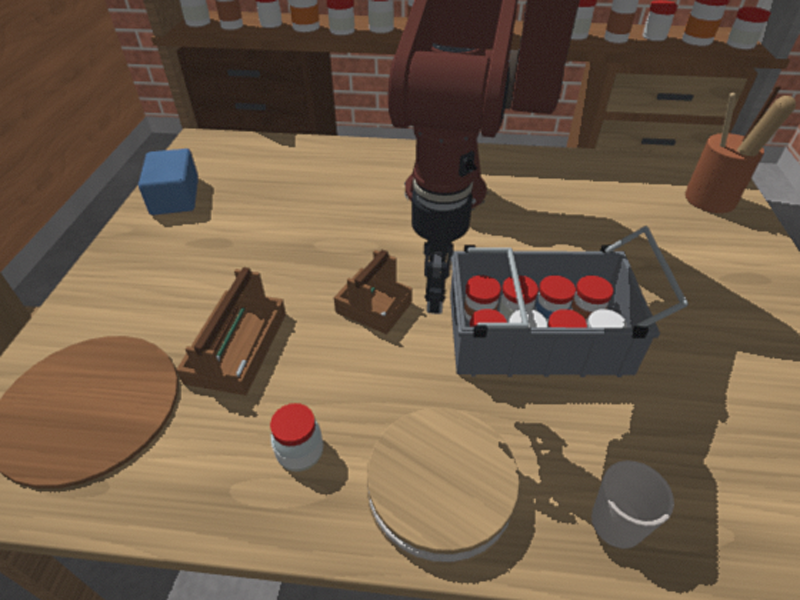

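View pics/side0.png

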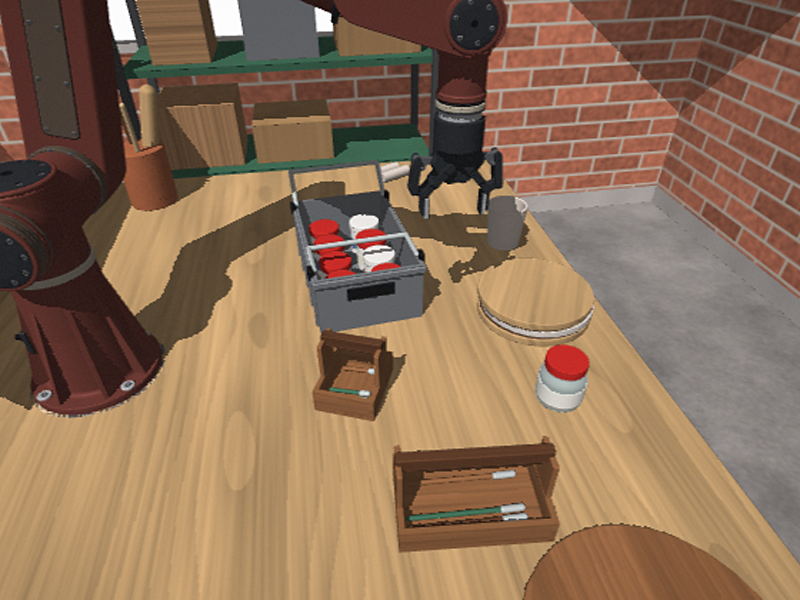

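The scene view shows the crate (top about 455-655 × 250-330) with the outer bail at right, its bar from (645,230) to (685,302). The long carrier is at about (235,330) and the short one at (375,295). The side view agrees. Next I'll take enlarged crops.

```bash
python3 - <<'E'
from station import ctrl
import cv2,numpy as np
s=ctrl.get_image("scene")[:,:,::-1];d=ctrl.get_image("side")[:,:,::-1]
def crop(im,x,y,w,h,k): return cv2.resize(im[y:y+h,x:x+w],None,fx=k,fy=k,interpolation=cv2.INTER_CUBIC)
cv2.imwrite("pics/c1.png",crop(s,310,150,190,120,4))
a=crop(d,195,110,110,125,4);b=crop(s,120,180,90,125,4)
cv2.imwrite("pics/c2.png",np.hstack([a,b]))
cv2.imwrite("pics/c3.png",crop(d,265,300,140,95,5))
E
```

```text
(no output)
```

View pics/c1.png

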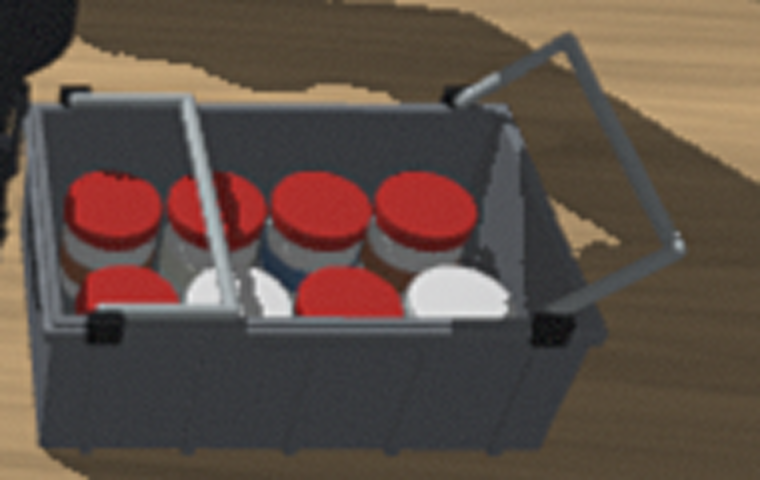

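View pics/c2.png

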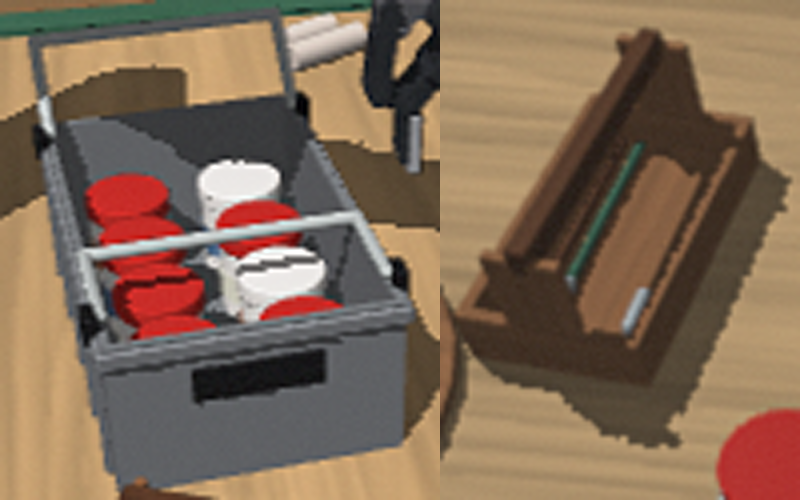

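View pics/c3.png

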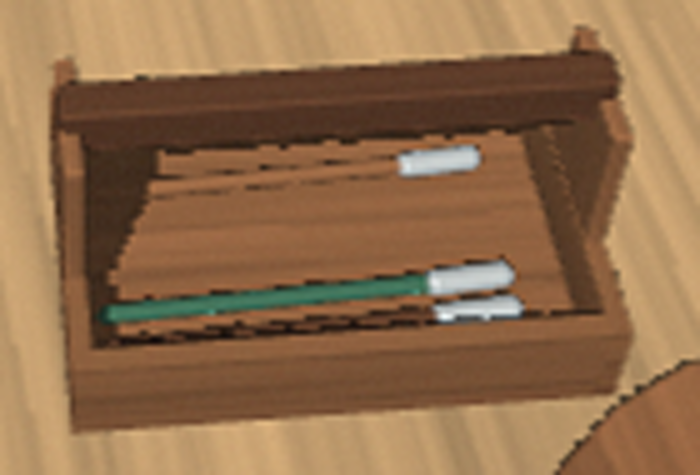

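The crops give the crate corners, the bar ends of both bails and the carrier corners in both views. I'll fit the poses to those points.

```bash
cat > h.py <<'E'
from station import ctrl
import numpy as np
from scipy.optimize import least_squares
C={n:ctrl.get_calibration(n) for n in("scene","side")}
def proj(n,X):
    c=C[n]; p=c["R"]@X+c["t"]; return np.array([c["fx"]*p[0]/p[2]+c["cx"],c["fy"]*p[1]/p[2]+c["cy"]])
def place(q,P):
    a=np.radians(q[2]); c,s=np.cos(a),np.sin(a)
    return np.array([q[0]+c*P[0]-s*P[1],q[1]+s*P[0]+c*P[1],P[2]])
def fit(f,obs,q0):
    r=lambda q:np.concatenate([proj(n,f(q,P))-np.array(u) for n,P,u in obs])
    s=least_squares(r,q0,loss="soft_l1",x_scale=[10,10,1,5][:len(q0)]); return s.x,r(s.x).reshape(-1,2)
E
python3 - <<'E'
from h import *
S=lambda x,y:(310+x/4,150+y/4)
D=lambda x,y:(195+x/4,110+y/4)
obs=[("scene",(100,-160,0),S(40,447)),("scene",(100,160,0),S(543,447)),
("scene",(100,-160,120),S(42,333)),("scene",(100,160,120),S(605,335)),("scene",(-100,-160,120),S(27,105)),("scene",(-100,160,120),S(510,108)),
("scene",(-92,-55,126),S(187,98)),("scene",(92,-55,126),S(230,310)),
("side",(100,-160,0),D(403,443)),("side",(-100,-160,0),D(120,488)),("side",(-100,-160,120),D(90,360)),("side",(100,-160,120),D(410,308)),
("side",(-92,-55,126),D(87,256)),("side",(92,-55,126),D(360,217)),
("scene",(-92,"b"),S(568,40)),("scene",(92,"b"),S(680,247)),("side",(-92,"b"),D(37,40)),("side",(92,"b"),D(280,15))]
def f(q,P):
    if len(P)==2: a=np.radians(q[3]); P=(P[0],130+75*np.cos(a),126+75*np.sin(a))
    return place(q,P)
q,r=fit(f,obs,[600,250,0,40]); print("crate",q.round(2)); print(r.round(1).tolist())
S=lambda x,y:(120+(x-440)/4,180+y/4)
D=lambda x,y:(265+x/5,300+y/5)
obs=[("side",(-100,-60,42),D(66,352)),("side",(100,-60,42),D(630,332)),("side",(-100,-60,0),D(73,432)),("side",(100,-60,0),D(615,390)),
("scene",(100,60,0),S(648,385)),("scene",(100,-60,0),S(468,345)),("scene",(100,60,42),S(650,355)),("scene",(100,-60,42),S(462,318)),("scene",(-100,60,42),S(752,118)),
("side",(-96,-8,115),D(60,92)),("side",(96,-8,115),D(615,65))]
q,r=fit(place,obs,[600,-250,0]); print("carrier",q.round(2)); print(r.round(1).tolist())
E
```

```text
crate [475.95 196.54   5.34  45.61]
[[-0.8, 0.7], [-1.0, 1.7], [2.4, -2.0], [-0.8, -1.5], [0.9, -0.2], [-1.5, -0.3], [0.4, 2.0], [0.3, -0.2], [-0.0, 0.4], [-0.1, 1.5], [3.1, -2.8], [-0.7, -1.7], [0.9, -0.7], [-2.0, -0.2], [0.3, 1.1], [-1.8, 0.2], [1.0, -0.4], [-2.1, -0.7]]
carrier [ 568.57 -362.1    -6.37]
[[0.4, 1.1], [-0.0, -1.3], [-0.9, -2.6], [-1.1, -0.5], [0.4, 1.4], [1.1, 3.0], [-3.6, -1.2], [-2.3, -0.5], [1.0, 0.3], [1.9, 2.6], [-0.5, 2.4]]
```

```bash
cat >> h.py <<'E'
import cv2
from scipy.spatial.transform import Rotation as Ro
def snap(n,name):
    o=ctrl.get_obs(); im=ctrl.get_image(n)
    if n=="wrist":
        T=np.eye(4);T[:3,:3]=Ro.from_euler("xyz",o["ee_rot"],degrees=True).as_matrix();T[:3,3]=o["tcp_pos"]
        np.save(f"pics/{name}.npy",T)
    cv2.imwrite(f"pics/{name}.png",cv2.resize(im[:,:,::-1],(800,600),interpolation=cv2.INTER_CUBIC))
def addw(name):
    c=ctrl.get_calibration("wrist");M=np.linalg.inv(np.load(f"pics/{name}.npy")@c["mount"])
    C[name]=dict(c,R=M[:3,:3],t=M[:3,3])
W=lambda x,y:((x+.5)*.7-.5,(y+.5)*.7-.5)
E
python3 - <<'E'
from h import *
ctrl.goto([569,-362,330],[180,0,-6.4]); snap("wrist","w1")
ctrl.goto([500,190,330],[180,0,-174.7]); snap("wrist","w2")
o=ctrl.get_obs();print(o["t"],o["joint_pos"])
E
```

```text
3.8083 [ 1.32447376e+01 -2.39355164e+00  9.78302711e+01 -1.19489817e-02
  8.45540007e+01 -8.20012062e+01]
```

View pics/w1.png

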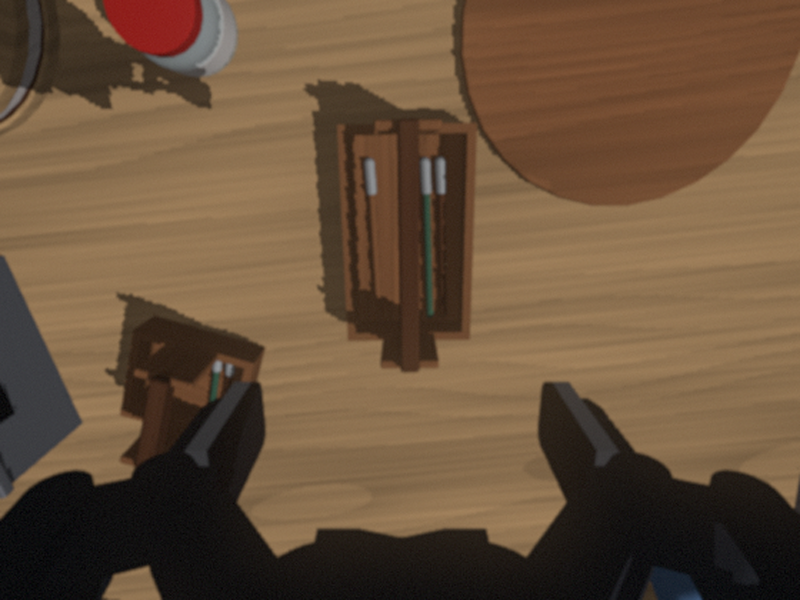

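View pics/w2.png

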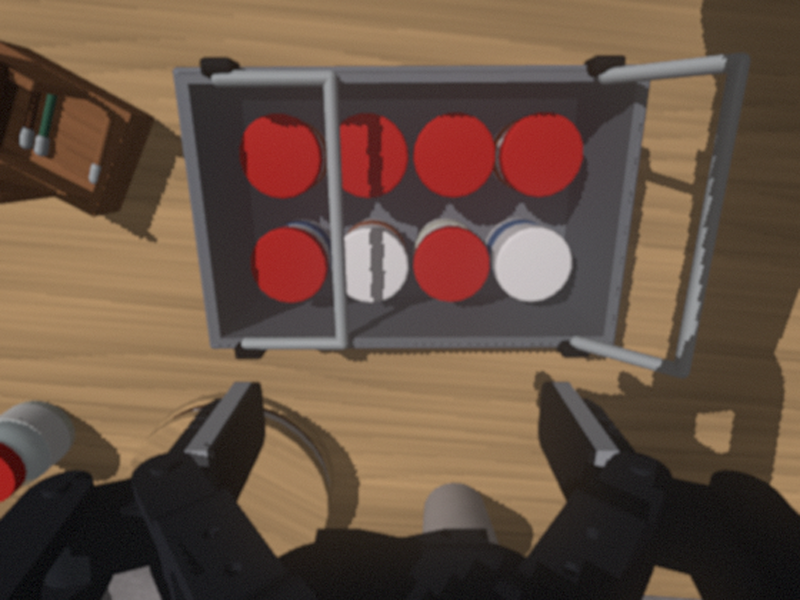

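w1 shows the carrier's handle running from (409,121) to (409,370), with tray corners at (338,124), (476,121), (348,339) and (469,338). w2 shows the crate rim corners, the flat bail bar from (332,75) to (341,345), and the outer bar from (737,60) to (677,370).

```bash
python3 - <<'E'
from h import *
addw("w1");addw("w2")
obs=[("w1",(100,60,42),W(338,124)),("w1",(100,-60,42),W(476,121)),("w1",(-100,60,42),W(348,339)),("w1",(-100,-60,42),W(469,338)),
("w1",(98,0,115),W(409,121)),("w1",(-98,0,115),W(409,370))]
q,r=fit(place,obs,[568,-362,-6]); print("carrier",q.round(2)); print(r.round(1).tolist())
def f(q,P):
    if len(P)==2: a=np.radians(q[3]); P=(P[0],130+75*np.cos(a),126+75*np.sin(a))
    return place(q,P)
obs=[("w2",(-100,-160,120),W(175,69)),("w2",(100,-160,120),W(212,347)),("w2",(100,160,120),W(612,342)),("w2",(-100,160,120),W(648,84)),
("w2",(-96,-55,126),W(332,73)),("w2",(96,-55,126),W(341,347)),("w2",(-96,'b'),W(737,58)),("w2",(96,'b'),W(679,372))]
q,r=fit(f,obs,[476,196,5,45]); print("crate",q.round(2)); print(r.round(1).tolist())
E
```

```text
carrier [ 567.63 -365.17   -5.79]
[[-0.7, -0.8], [1.1, 0.3], [-0.6, 0.7], [0.4, 0.6], [-0.4, -1.1], [0.4, 0.6]]
crate [471.59 193.24   5.42  48.83]
[[1.0, 1.1], [0.3, -2.6], [-1.4, 0.0], [-0.1, -10.5], [-1.4, 1.6], [0.5, -4.1], [0.6, 0.3], [-0.5, 0.3]]
```

```bash
python3 - <<'E'
from h import *
addw("w2")
def f(q,P):
    if len(P)==2: a=np.radians(q[3]); P=(P[0],130+75*np.cos(a),126+75*np.sin(a))
    return place(q,P)
w=[("w2",(-100,-160,120),W(175,69)),("w2",(100,-160,120),W(212,348)),("w2",(100,160,120),W(612,345)),("w2",(-100,160,120),W(648,68)),
("w2",(-96,-55,126),W(332,73)),("w2",(96,-55,126),W(341,347)),("w2",(-96,'b'),W(737,58)),("w2",(96,'b'),W(679,372))]
S=lambda x,y:(310+x/4,150+y/4)
D=lambda x,y:(195+x/4,110+y/4)
s=[("scene",(-96,-55,126),S(187,97)),("scene",(96,-55,126),S(230,313)),("side",(-96,-55,126),D(85,256)),("side",(96,-55,126),D(362,216)),
("scene",(-96,"b"),S(568,38)),("scene",(96,"b"),S(682,249)),("side",(-96,"b"),D(35,40)),("side",(96,"b"),D(282,14))]
for o in (w,s,w+s):
    q,r=fit(f,o,[476,196,5,45]); print("crate",q.round(2)); print(r.round(1).tolist())
E
```

```text
crate [471.4  193.22   5.45  48.95]
[[0.9, 1.0], [0.4, -3.4], [-1.4, -2.3], [-0.1, 0.4], [-1.4, 1.4], [0.5, -4.2], [0.6, -0.1], [-0.4, 0.1]]
crate [475.77 196.21   5.34  45.41]
[[0.0, 1.2], [0.4, 0.3], [-0.1, -0.4], [-1.2, -0.1], [-0.2, 0.6], [-1.7, 0.9], [0.1, -0.2], [-1.4, -0.5]]
crate [472.36 193.29   5.44  46.43]
[[1.0, 2.1], [0.4, -2.7], [-1.5, -1.5], [-0.2, 1.5], [-1.4, 2.5], [0.6, -3.5], [1.5, 1.8], [0.6, -0.0], [-1.2, 0.4], [-0.9, -0.9], [-1.3, 0.3], [-2.2, 0.5], [-2.1, -0.6], [-3.7, -0.6], [-1.1, 0.2], [-2.4, -0.3]]
```

```bash
cat >> h.py <<'E'
CR=(474,194.8,5.4)
def cp(y,z,x=0): return place(CR,(x,y,z)).tolist()
def bar(a): a=np.radians(a); return cp(130+75*np.cos(a),126+75*np.sin(a)-19)
E
python3 - <<'E'
from h import *
A=[180,0,-174.6]
p=bar(47); ctrl.goto([p[0],p[1],260],A); ctrl.grip(50); ctrl.move_l(p,A); ctrl.grip(20,20)
def st(k):
    o=ctrl.get_obs();print(k,round(o["t"],2),o["tcp_pos"].round(1) if hasattr(o["tcp_pos"],'round') else o["tcp_pos"],np.round(o["wrist_force"],1),round(o["grip_width"],1),np.round(o["grip_force"],1))
st("in")
for a in range(60,151,15): ctrl.move_l(bar(a),speed=90); st(a)
p=cp(130-65+5,126+37.5-19);ctrl.move_l(p); ctrl.grip(45); st("open")
snap("wrist","w3")
E
```

```text
in 6.28 [457.2 375.3 162.5] [ 0.4  0.5 -0. ] 19.9 0.0
60 6.62 [458.8 361.5 172.7] [-0.1  1.2  1.2] 19.6 0.5
75 6.99 [459.8 342.7 179. ] [-0.5 -0.6  0.1] 20.2 0.0
90 7.36 [461.6 323.1 181.5] [-0.4  1.1  0.2] 19.8 0.0
105 7.72 [463.4 303.9 179. ] [ 0.9 -0.2 -0.4] 20.0 0.0
120 8.09 [464.9 286.  171.3] [-0.2  0.5  0.1] 20.0 0.0
135 8.46 [466.2 270.6 159.1] [-0.7  0.9  0.8] 19.7 0.0
150 8.82 [467.1 258.8 143.4] [0.3 0.2 0.9] 20.1 0.0
open 9.44 [467.4 264.5 144.6] [-0.3  0.   1. ] 45.2 0.0
```

View pics/w3.png

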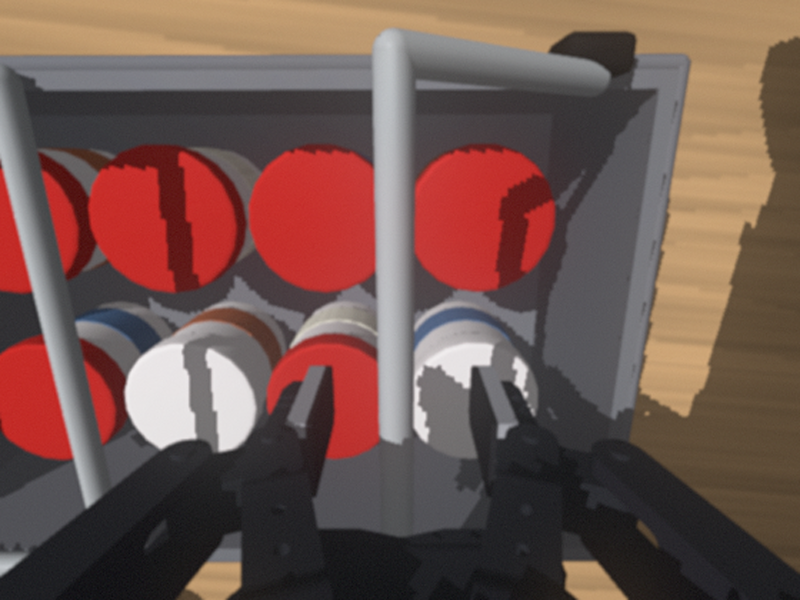

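w3 shows the bail over the crate, with its bar at column 395 between the open fingers. Next I'll close the fingers above it and press it flat.

```bash
python3 - <<'E'
from h import *
ctrl.move_l(cp(70,215)); ctrl.grip(0); ctrl.move_l(cp(64,185))
for y,z in [(62,165),(59,152),(57,142),(56,136),(56,133),(56,131.5),(56,130),(56,129)]:
    ctrl.move_l(cp(y,z),speed=60); o=ctrl.get_obs(); print(y,z,round(o["tcp_pos"][2],1),np.round(o["wrist_force"],1))
    if o["wrist_force"][2]>8: break
ctrl.move_l(cp(56,250)); ctrl.grip(85)
p=cp(0,340,30); ctrl.goto(p,[180,0,-174.6]); snap("wrist","w4"); print(ctrl.get_obs()["t"])
E
```

```text
62 165 164.5 [0.7 0.2 0.5]
59 152 151.2 [ 0.   0.1 -0.2]
57 142 141.2 [-0.1  0.   0.6]
56 136 135.4 [ 0.3 -0.   0.6]
56 133 132.8 [ 0.1 -0.7 -1. ]
56 131.5 131.5 [-0.   0.5  0. ]
56 130 130.9 [-1.8 -0.3  5.1]
56 129 130.8 [-4.1 -2.6  9.6]
15.6917
```

View pics/w4.png

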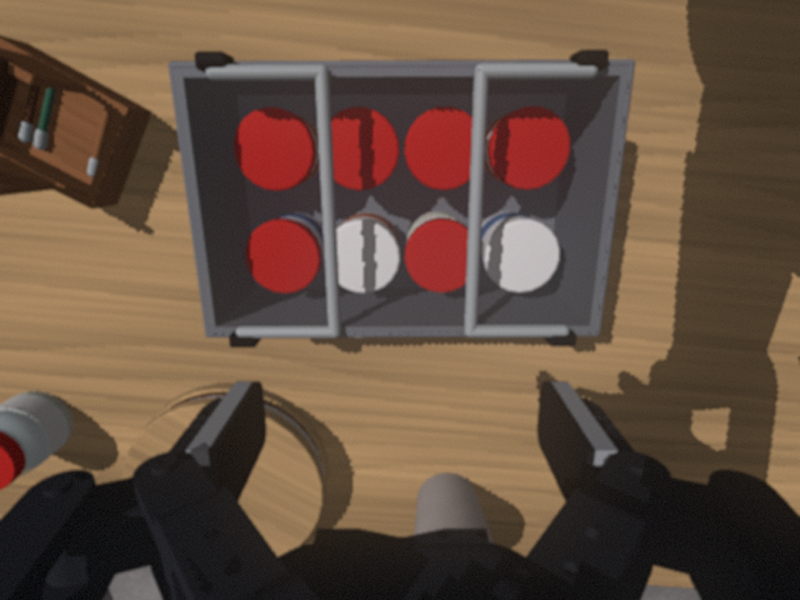

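w4 shows both bails flat. The bar ends are at about (322,67), (480,67), (332,335) and (472,335), and the rim corners at (170,62), (633,62), (207,337) and (598,335). I'll refit the crate from these.

```bash
python3 - <<'E'
from h import *
addw("w4")
b=[("w4",(-96,-55,126),W(322,67)),("w4",(96,-55,126),W(332,335)),("w4",(-96,55,126),W(480,67)),("w4",(96,55,126),W(472,335))]
k=[("w4",(-100,-160,120),W(170,62)),("w4",(100,-160,120),W(207,337)),("w4",(100,160,120),W(598,335)),("w4",(-100,160,120),W(633,62))]
for o in (b,k,b+k):
    q,r=fit(place,o,[476,196,5]); print("crate",q.round(2)); print(r.round(1).tolist())
E
```

```text
crate [471.21 193.06   5.49]
[[-0.7, 1.2], [1.3, -3.9], [0.8, 0.8], [-1.6, -4.2]]
crate [470.78 193.55   5.38]
[[1.6, 0.8], [0.7, -4.2], [-1.1, -3.2], [-0.9, 0.5]]
crate [471.01 193.23   5.45]
[[-0.4, 0.9], [1.4, -4.1], [1.0, 0.7], [-1.5, -4.3], [1.2, 1.2], [0.5, -3.9], [-1.3, -3.2], [-1.4, 0.5]]
```

```bash
sed -i 's/^CR=.*/CR=(473,194.3,5.4)/' h.py; python3 - <<'E'
from h import *
def st(k):
    o=ctrl.get_obs();print(k,round(o["t"],2),np.round(o["tcp_pos"],1),np.round(o["ee_rot"],1),np.round(o["wrist_force"],1),np.round(o["moment"],2),round(o["grip_width"],1),np.round(o["grip_force"],1))
x,y=567.9,-364.5
ctrl.goto([x,y,260],[180,0,-5.9]); ctrl.move_l([x,y,140]); ctrl.move_l([x,y,85],speed=60); st("down")
ctrl.grip(0,60); st("grip")
ctrl.move_l([x,y,110],speed=40); st("lift"); ctrl.move_l([x,y,275],speed=120); st("up")
snap("side","s5")
E
```

```text
down 19.78 [ 568.3 -364.8   85.6] [ 1.8e+02 -1.0e-01 -5.9e+00] [ 0.3 -0.3  0.3] [-0.01 -0.04 -0.08] 85.1 0.0
grip 20.42 [ 568.  -365.2   85.1] [179.9  -0.   -5.9] [ 0.  -2.8 -0.3] [-0.35 -0.01  0.05] 15.0 61.5
lift 21.19 [ 567.8 -364.4  109.9] [-180.     0.    -5.9] [ 0.   0.1 -5.4] [ 0.05 -0.02 -0.01] 15.3 60.9
up 22.72 [ 567.3 -364.1  273.4] [-1.799e+02  1.000e-01 -5.900e+00] [-0.3 -0.  -5.4] [ 0.05 -0.02  0.03] 15.0 60.9
```

View pics/s5.png

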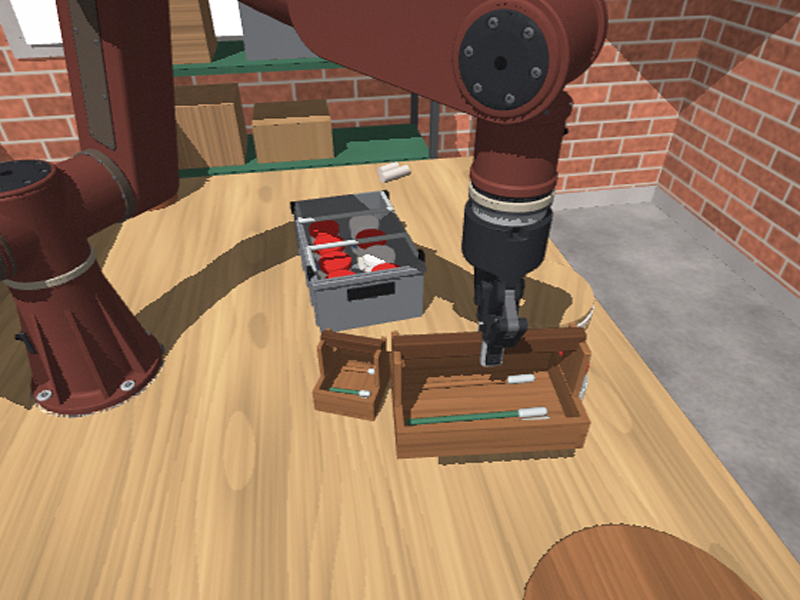

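The carrier hangs level and is held mid-handle, weighing about 5.4 N with almost no moment. Next I'll carry it over and set it down.

```bash
python3 - <<'E'
from h import *
def st(k):
    o=ctrl.get_obs();print(k,round(o["t"],2),np.round(o["tcp_pos"],1),np.round(o["ee_rot"],1),np.round(o["wrist_force"],1),np.round(o["moment"],2),round(o["grip_width"],1));return o
ctrl.move_l(cp(0,280),[180,0,95.4],speed=130); st("over")
ctrl.move_l(cp(0,224),speed=60); ctrl.wait(.3); st("near")
for z in np.arange(221,209,-1.):
    ctrl.move_l(cp(0,z),speed=20); o=st(z)
    if o["wrist_force"][2]>-2: break
snap("side","s6"); snap("scene","s7")
a=cv2.imread("pics/s6.png")[150:450,200:600];b=cv2.imread("pics/s7.png")[150:450,360:760]
cv2.imwrite("pics/m6.png",np.hstack([a,b]))
E
```

```text
over 27.27 [473.  194.1 280. ] [180.    0.   95.4] [-0.  -0.5 -5. ] [-0.01  0.01 -0.04] 15.1
near 28.66 [473.2 194.3 224.3] [180.   -0.   95.4] [ 0.6  0.9 -5.2] [ 0.02 -0.01  0.01] 15.1
221.0 28.96 [472.7 194.2 220.6] [-180.     0.    95.4] [ 0.3 -0.9 -5.5] [ 0.02 -0.01 -0.06] 15.5
220.0 29.21 [472.9 194.3 219.9] [-180.     0.    95.4] [ 0.6  0.1 -4.9] [-0.04  0.03  0.02] 15.1
219.0 29.46 [472.9 194.3 218.9] [-180.     0.    95.4] [-0.   0.2 -4.9] [-0.02  0.01  0.02] 15.2
218.0 29.71 [472.9 194.3 217.9] [-180.     0.    95.4] [ 0.4  0.4 -5.3] [-0.02  0.05 -0.01] 15.1
217.0 29.96 [472.9 194.3 216.9] [-180.     0.    95.4] [-0.6  0.5 -4.9] [-0.06  0.05 -0.02] 15.1
216.0 30.21 [473.  194.3 216. ] [180.    0.   95.4] [ 0.   0.3 -4.6] [0.   0.04 0.06] 14.7
215.0 30.46 [473.3 194.3 215.8] [180.   -0.   95.4] [-0.9 -0.7 -0.6] [-0.07  0.4  -0.03] 14.8
```

View pics/m6.png

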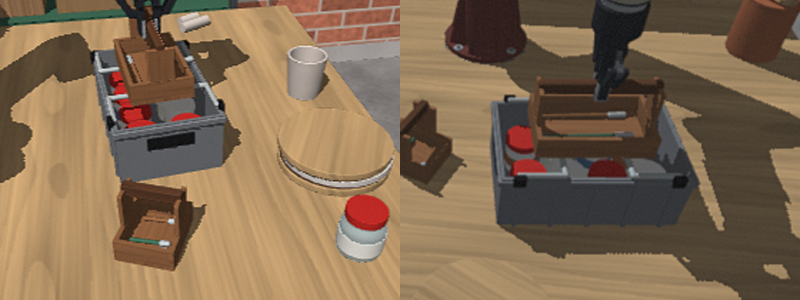

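The carrier touched down at the predicted height, level and centred in both views. I'll release and retreat.

```bash
python3 - <<'E'
from h import *
ctrl.grip(13+12,20); ctrl.grip(60); ctrl.move_l(cp(0,300),speed=100); ctrl.goto(cp(0,360,90),[180,0,95.4]); 
snap("side","s8"); snap("scene","s9")
a=cv2.imread("pics/s8.png")[130:430,200:600];b=cv2.imread("pics/s9.png")[130:430,360:760]
cv2.imwrite("pics/m8.png",np.hstack([a,b]));o=ctrl.get_obs();print(o["t"],np.round(o["wrist_force"],1))
for n in("side","scene"):
    for P in[(-60,-100),(60,-100),(60,100),(-60,100)]:
        print(n,P,*[((proj(n,place(CR,(*P,z)))+.5)/.7-.5-[200 if n=="side" else -40,130]).round() for z in(131,173)])
E
```

```text
32.8583 [-0.3  0.5 -0.4]
side (-60, -100) [130. 126.] [128. 106.]
side (60, -100) [193. 117.] [193.  97.]
side (60, 100) [170.  70.] [169.  52.]
side (-60, 100) [114.  77.] [112.  59.]
scene (-60, -100) [527. 130.] [530. 112.]
scene (60, -100) [535. 177.] [538. 159.]
scene (60, 100) [654. 178.] [662. 160.]
scene (-60, 100) [637. 131.] [643. 113.]
```

View pics/m8.png

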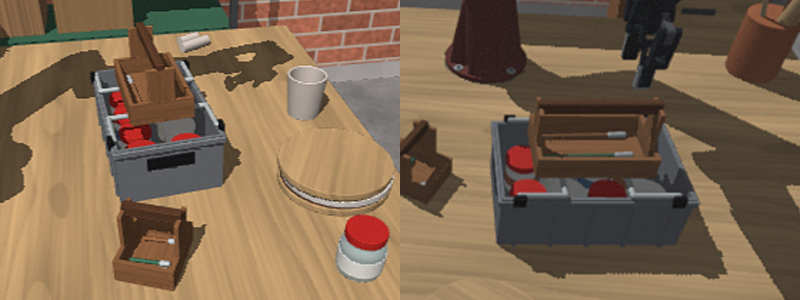

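The carrier stands level on both bails at the predicted pixels: side view near edge (130,126)–(193,117), scene view near edge (535,177)–(657,178). The gripper is clear of it, so I'll hand the job in.

```bash
python3 -c "
from station import ctrl
print(ctrl.sign_off())"
```

```text
the job is handed in; nothing more can be done
None
```

The outer bail is folded flat, the long carrier stands level and centred on both bails along the crate, and the short carrier was left alone; handed in at about 33 s of the 61 s allowed, verdict not reported.

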